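Line up lab containers by height on the staging rail

ROBOT

A 7-joint arm with a two-finger parallel gripper is mounted at the origin on a cart in front of the work surface, level with it; the furniture and walls round the work are solid. World frame = base frame: x ahead of the robot, y to its left, z up, the work surface at z = 0. Lengths are in m, angles in rad, forces in N, time in s.
With the tool pointing down it reaches from about 0.4 to 0.875 m from the base axis. Payload 19.3 kg.
Tool frame: the origin (TCP) lies midway between the tips of the shut fingers; the grasp point (between the pads) lies 19 mm behind it (ctrl.grasp_offset is the distance from the TCP to the grasp point, in m); z points along the fingers, y is the line along which they close (so a half turn about z gives the same grasp; the last joint's range is limited). The gripper opens to 85 mm and grips with 20 to 120 N. Pads are 22 mm wide; open, the fingers measure 114 mm over their backs; the gripper's body (76 mm by 85 mm) begins 54 mm behind the grasp point. The pads swing forward as they close: fully open they stand 13 mm farther back than shut.
Start: joints at [-1.216, 0.521, -0.036, 1.599, 0.021, 1.021, -0.113], TCP at [0.258, 0.569, 0.196] pointing down, gripper open.
Joint ranges: [-2.91, 2.91], [-0.3, 2.13], [-1.5, 1.42], [0.17, 2.43], [-1.26, 4.41], [0.16, 1.93], [-2.52, 2.52]. Speed limits (rad/s): [1.89, 1.89, 2.39, 2.39, 3.01, 3.01, 3.01].

INTERFACE

Orientations are given as a 3x3 rotation matrix whose columns are the frame's x, y, z axes.
In Python, from cell import ctrl, snapshot gives the robot as it stands.
- The arm moves only by the tool play_rows, never from a script. Its argument "commands" is a list of rows, each an object of numbers: "dx", "dy", "dz": the shift along the world's x, y, z in mm; "wx", "wy", "wz": the turn, a rotation vector about the world's x, y, z in degrees; "fingers": the gripper command: -1 is fully open, 1 is shut, values between are in proportion. A call has 1 to 8 rows; each row is the pose to reach, as a shift and turn from the pose commanded when the call began; what a row does not reach only later rows make up. A row lasts 1/8 s, in which the tool goes at most 62.5 mm and 10.7 degrees, less where a joint would pass 70% of its speed; a pose out of reach is approached as far as the arm can. A call with a gripper value outside its range is refused whole. The fingers move at their own pace and stop on an object; "force" is the grip in N (left out, the last holds). Time passes only in rows, so rows that repeat a pose let the fingers close. It gives the time, the measured TCP pose, the force, the opening and the grip force at its end, in the units of the state.
- ctrl.read_state(): the state, without advancing time (a new reading comes with each control period).
- snapshot(name): name is "side" or "top"; returns a dict with "frame" (384x512x3 uint8, red, green, blue), "depth" (384x512 float32, m along the optical axis (not along the pixel's ray), 0 where there is no reading), "K" (3x3 intrinsics, pixels), "D" ([k1, k2, p1, p2, k3] as OpenCV has them; the pictures are not rectified), "eye" and "attitude" of the camera in the world. Camera axes: x right, y up, looking along -z (the intrinsics and any distortion apply to the point x, -y, -z); pixel columns grow to the right and rows downward; lengths in m; the calibration is good to about 2 mm. A picture is of the moment at which its call begins.
- ctrl.finish_job(): hands the job in; it is judged then, once.
The state is a dict: "time_s": time; "joint_positions": joint angles; "qvel": joint speeds; "effort": joint torques, N m; "tcp_pos": TCP position; "tcp_rot": TCP orientation; "contact_force": force on the tool from outside, world axes, zero at the start; "moment": the same for the moment, N m; "opening": opening from 0.0 (shut) to 1.0 (fully open); "grasp_force": force on a finger pad.
Only numpy, scipy, OpenCV 4.12 (cv2) and the standard library are available. Lean on these libraries where they do the work, as an engineer would, in place of code of your own. Each camera call takes 0.05 s, during which the arm holds its last target. There are 200 camera calls.

TASK

Set the stock out for its inventory photo: stand the blue-capped bottle, the red-capped bottle, the yellow-lidded cup and the small red carton upright on the staging rail, one on the middle of each black pad, in order of height, with the tallest on the pad beside the green end block and the shortest at the white end. Leave the blue-lidded cup standing where it is.

Things in the scene. Friction and masses are not known exactly. Their poses are not given: they have to be found in the camera images.
- bottle_a_mid (a point): screw-cap reagent bottle with a BLUE cap, 130 mm tall, clear round body 52 mm in diameter narrowing from about 90 mm up; its cap is 36 mm in diameter and takes the top 22 mm (from 108 to 130 mm above its foot). It weighs 0.2 to 0.42 kg. The point is on its axis, 65 mm above its foot; z axis up the bottle.
- bottle_c_mid (a point): screw-cap reagent bottle with a RED (slightly orange) cap, 110 mm tall, clear round body 44 mm in diameter narrowing from about 70 mm up; its cap is 36 mm in diameter and takes the top 22 mm (from 88 to 110 mm above its foot). It weighs 0.2 to 0.42 kg. The point is on its axis, 55 mm above its foot; z axis up the bottle.
- cup_b_mid (a point): white specimen cup with a YELLOW screw lid, 72 mm tall; body about 54 mm in diameter, lid 60 mm in diameter and taking the top 14 mm (from 58 to 72 mm above its foot; the lid is fixed on). It weighs under 0.1 kg. The point is on its axis, 36 mm above its foot; z axis up.
- small_box_1_mid (a point): small closed RED carton, 56 x 56 mm and 48 mm tall, rigid, under 0.15 kg. The point is its centre, 24 mm above its underside; x and y axes square to its sides, z up.
- pad_a_top (a point): black round pad, 80 mm across, with a thin white ring and centre dot, fixed on the flat grey staging rail (100 x 480 mm, 6 mm thick). The four pads stand in a straight row 100 mm apart along the rail; this is the leftmost one seen from the robot. The point is the centre of the pad's top face, 9 mm above the worktop; x axis across the rail, y axis along the rail (towards the left end), z up.
- pad_b_top (a point): black round pad, 80 mm across, with a thin white ring and centre dot, fixed on the flat grey staging rail (100 x 480 mm, 6 mm thick). The four pads stand in a straight row 100 mm apart along the rail; this is the second-from-left one seen from the robot. The point is the centre of the pad's top face, 9 mm above the worktop; x axis across the rail, y axis along the rail (towards the left end), z up.
- pad_c_top (a point): black round pad, 80 mm across, with a thin white ring and centre dot, fixed on the flat grey staging rail (100 x 480 mm, 6 mm thick). The four pads stand in a straight row 100 mm apart along the rail; this is the third-from-left one seen from the robot. The point is the centre of the pad's top face, 9 mm above the worktop; x axis across the rail, y axis along the rail (towards the left end), z up.
- pad_d_top (a point): black round pad, 80 mm across, with a thin white ring and centre dot, fixed on the flat grey staging rail (100 x 480 mm, 6 mm thick). The four pads stand in a straight row 100 mm apart along the rail; this is the rightmost one seen from the robot. The point is the centre of the pad's top face, 9 mm above the worktop; x axis across the rail, y axis along the rail (towards the left end), z up.
- green_end_top (a point): GREEN end block, 26 mm along the rail x 86 mm across it, 12 mm high, fixed on one end of the rail, 72 mm from the centre of the end pad beside it; a WHITE block like it stands at the other end. Which end is green changes from start to start. The point is the centre of its top face, 18 mm above the worktop.
- cup_d_mid (a point): white specimen cup with a BLUE screw lid, 60 mm in diameter and 72 mm tall, standing loose to the right of the rail: it is not part of the line-up and stays where it is. The point is on its axis, 36 mm above its foot.
Things that resemble listed ones, but are neither listed nor needed, are in the scene too. Leave any turquoise look-alike of the part that bears small_box_1_mid alone.

How it is judged:
At the end, for the whole second after the job is handed in: From the green end the pads carry: blue-capped bottle, red-capped bottle, yellow-lidded cup, red carton; each within 15 mm of its pad centre, standing on it (5 mm), upright (0.12 rad), at rest; the blue-lidded cup within 20 mm of its start and upright (0.15 rad) (((horizontal distance between green_end_top and pad_a_top below 0.12 m and horizontal distance between bottle_a_mid and pad_a_top below 0.015 m and horizontal distance between bottle_c_mid and pad_b_top below 0.015 m and horizontal distance between cup_b_mid and pad_c_top below 0.015 m and horizontal distance between small_box_1_mid and pad_d_top below 0.015 m) or (horizontal distance between green_end_top and pad_d_top below 0.12 m and horizontal distance between bottle_a_mid and pad_d_top below 0.015 m and horizontal distance between bottle_c_mid and pad_c_top below 0.015 m and horizontal distance between cup_b_mid and pad_b_top below 0.015 m and horizontal distance between small_box_1_mid and pad_a_top below 0.015 m)) and height (world z) of bottle_a_mid between 0.069 and 0.079 m and angle between each of bottle_a_mid, bottle_c_mid, cup_b_mid, small_box_1_mid's own z axis and vertical below 0.12 rad and linear speed of each of bottle_a, bottle_c, cup_b, small_box_1 below 0.02 m/s and angular speed of each of bottle_a, bottle_c, cup_b, small_box_1 below 0.2 rad/s and height (world z) of bottle_c_mid between 0.059 and 0.069 m and height (world z) of cup_b_mid between 0.04 and 0.05 m and height (world z) of small_box_1_mid between 0.028 and 0.038 m and distance of cup_d_mid from where it was at the start of the episode below 0.02 m and angle between cup_d_mid's own z axis and vertical below 0.15 rad); the robot touches nothing.
It fails at once if the blue-lidded cup is shoved away or knocked over (distance of cup_d_mid from where it was at the start of the episode above 0.03 m or angle between cup_d_mid's own z axis and vertical above 0.5 rad).
It also fails if it takes over 99 s, if anything falls off the work surface, if the arm or the gripper's body presses on something with over 40 N, if the wrist force passes 120 N, or if a joint passes its speed limit or range.

## Working session

There is one attempt and no reset: what is moved stays moved. The work goes in short steps, Python scripts to look and compute and a tool call to move; the robot and the scene stay as the last step left them, time stands still between calls to the robot, and variables do not carry over. Pictures are saved under pics/ and viewed, at most 14 in all, crops included, and the job is handed in when it is done.

Besides the shell and the picture viewer there is one more tool, called as name([rows], argument=value, ...), one row to a line, values as JSON. play_rows: Moves the arm, as the interface text tells. Its arguments: {"type":"object","properties":{"commands":{"type":"array","items":{"type":"object","properties":{"dx":{"type":"number"},"dy":{"type":"number"},"dz":{"type":"number"},"wx":{"type":"number"},"wy":{"type":"number"},"wz":{"type":"number"},"fingers":{"type":"number"}}}},"force":{"type":"number"}},"required":["commands"]}

```bash
mkdir -p pics; cat > h.py <<'E'
import numpy as np, cv2
from cell import ctrl, snapshot
def take(n,tag):
    s=snapshot(n); cv2.imwrite(f'pics/{tag}.png',s['frame'][:,:,::-1]); np.savez(f'{tag}.npz',**{k:np.array(s[k]) for k in('frame','depth','K','D','eye','attitude')}); return s
def rays(s,uv):
    p=cv2.undistortPoints(np.array(uv,float).reshape(-1,1,2),np.array(s['K']),np.array(s['D'])).reshape(-1,2)
    d=np.c_[p[:,0],-p[:,1],-np.ones(len(p))]
    return d@np.array(s['attitude']).T
def onz(s,uv,z):
    d=rays(s,uv); e=np.array(s['eye']); return e+d*((z-e[2])/d[:,2])[:,None]
def cloud(s):
    h,w=s['depth'].shape; u,v=np.meshgrid(np.arange(w),np.arange(h))
    return (np.array(s['eye'])+rays(s,np.c_[u.ravel(),v.ravel()])*s['depth'].reshape(-1,1)).reshape(h,w,3)
E
python3 - <<'E'
from h import *
for n in('side','top'):
    s=take(n,n+'0'); print(n,s['eye'],np.round(s['attitude'],3).tolist(),np.array(s['K'])[0],s['D'])
print(ctrl.read_state())
E
```

```text
side [ 0.45598936 -0.81855373  0.68837745] [[0.994, 0.06, -0.093], [-0.111, 0.615, -0.781], [0.01, 0.786, 0.618]] [375.53659236   0.         253.88542753] [-0.07244045  0.          0.          0.          0.        ]
top [ 0.44515312 -0.04951949  1.43344743] [[-0.003, 0.998, -0.069], [-1.0, -0.003, 0.003], [0.003, 0.069, 0.998]] [489.98090459   0.         251.94508615] [0.06285551 0.         0.         0.         0.        ]
{'time_s': 0.1, 'joint_positions': array([-1.21618313,  0.52196155, -0.03628051,  1.59990201,  0.02120517,
        1.02108084, -0.11278674]), 'qvel': array([-1.44647468e-04, -2.17847019e-03,  5.31859663e-04,  1.91782207e-03,
       -2.02667307e-04,  1.38164589e-04,  2.01916745e-05]), 'effort': array([ 3.08987270e-03, -9.28496289e+01,  1.98298641e+00, -3.70531869e+01,
        1.79380394e-02,  5.28102639e-03,  1.38482096e-05]), 'tcp_pos': array([0.25752607, 0.56914338, 0.19529692]), 'tcp_rot': array([[-9.11100675e-01,  4.12183773e-01, -3.11903005e-04],
       [ 4.12183881e-01,  9.11100220e-01, -9.15293935e-04],
       [-9.30944111e-05, -9.62486313e-04, -9.99999532e-01]]), 'contact_force': array([-0.05123008, -0.85523802,  0.10241272]), 'moment': array([-0.00794497, -0.00108301, -0.00549352]), 'grasp_force': 0.0, 'opening': 1.0021948512527856}
```

View pics/top0.png

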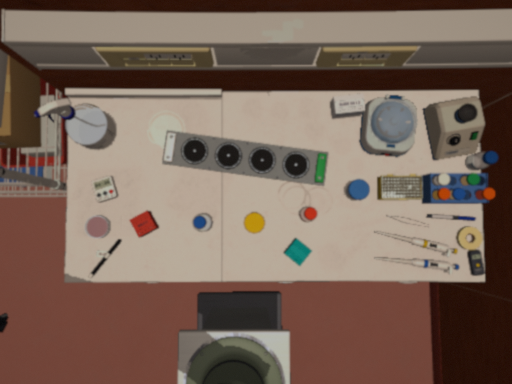

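View pics/side0.png

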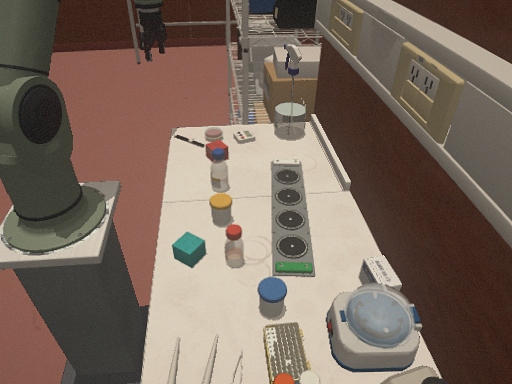

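The top view shows:
- **Rail:** pads at about (194,151), (228,156), (262,160) and (296,165). The green block is at the right end (321,168) and the white one at the left (168,147).
- **Blue cap:** bottle at (203,222). The blue-lidded cup (358,189) and the rack vials (~460,190) look similar.
- **Red cap:** bottle at (309,213). The rack vials (~489,194) look similar.
- **Yellow lid:** cup at (255,222). The tape roll (470,238) looks similar.
- **Red carton:** at (144,223). The turquoise carton (297,251) and the pink dish (98,227) look similar.

By the descriptions I choose the first item in each line. So pad_d, on the right, takes the blue-capped bottle, then c red-capped, b cup, a carton.

```bash
cat > m.py <<'E'
from h import *
def blob(s,lo,hi,win,which=None):
    hsv=cv2.cvtColor(s['frame'],cv2.COLOR_RGB2HSV); m=np.zeros(hsv.shape[:2],np.uint8)
    u0,v0,u1,v1=win
    mm=cv2.inRange(hsv,np.array(lo),np.array(hi))
    if lo[0]==0: mm|=cv2.inRange(hsv,np.array([170,lo[1],lo[2]]),np.array([180,hi[1],hi[2]]))
    m[v0:v1,u0:u1]=mm[v0:v1,u0:u1]
    c=max(cv2.findContours(m,cv2.RETR_EXTERNAL,cv2.CHAIN_APPROX_NONE)[0],key=cv2.contourArea)
    return c
E
python3 - <<'E'
from m import *
s=dict(np.load('top0.npz')); sd=dict(np.load('side0.npz'))
P=cloud(s)
R=((0,120,90),(9,255,255)); B=((100,100,60),(125,255,255)); Y=((18,120,120),(32,255,255)); G=((45,100,60),(75,255,255))
def rep(n,col,win,z):
    c=blob(s,*col,win); m=np.zeros(s['depth'].shape,np.uint8); cv2.drawContours(m,[c],-1,1,-1)
    (cx,cy),r=cv2.minEnclosingCircle(c); rr=cv2.minAreaRect(c); M=cv2.moments(m,True); cen=(M['m10']/M['m00'],M['m01']/M['m00'])
    w=onz(s,[cen],z)[0]; pts=P[m>0]; zz=pts[:,2]; 
    sel=pts[abs(zz-z)<.012]
    box=onz(s,cv2.boxPoints(rr),z)
    print(n,np.round(cen,1),'world',np.round(w,4),'z med',np.round(np.median(zz),3),'depthcloud mid',np.round((sel.min(0)+sel.max(0))/2,4),'size',np.round([np.linalg.norm(box[0]-box[1]),np.linalg.norm(box[1]-box[2])],3),'ang',np.round(np.degrees(np.arctan2(*(box[1]-box[0])[[1,0]])),1))
rep('bottleA',B,(185,205,220,240),.13)
rep('bottleC',R,(295,200,325,225),.11)
rep('cupB',Y,(235,205,275,240),.072)
rep('box',R,(125,205,165,242),.048)
rep('cupD',B,(340,175,375,205),.072)
rep('green',G,(305,145,335,190),.018)
# pads
g=cv2.cvtColor(s['frame'],cv2.COLOR_RGB2GRAY)
for u,v in((194,151),(228,156),(262,160),(296,165)):
    m=np.zeros_like(g); sub=(g[v-19:v+20,u-19:u+20]<60).astype(np.uint8); m[v-19:v+20,u-19:u+20]=sub
    c=max(cv2.findContours(m,cv2.RETR_EXTERNAL,cv2.CHAIN_APPROX_NONE)[0],key=cv2.contourArea)
    e=cv2.fitEllipse(c); print('pad',np.round(e[0],1),np.round(e[1],1),np.round(onz(s,[e[0]],.009)[0],4), np.round(P[v+6,u+6],3))
# side
ps=cloud(sd)
for n,col,win,z in(('A',B,(205,140,235,165),.13),('C',R,(222,220,246,243),.11),('B',Y,(205,190,236,215),.072),('D',B,(252,275,292,303),.072),('box',R,(200,135,232,165),.048)):
    c=blob(sd,*col,win); m=np.zeros(g.shape,np.uint8); cv2.drawContours(m,[c],-1,1,-1); p=ps[m>0]; print('side',n,np.round(np.percentile(p,[3,50,97],axis=0),3).tolist())
im=s['frame'][140:260,90:330,::-1]; cv2.imwrite('pics/crop.png',cv2.resize(im,None,fx=3.3,fy=3.3,interpolation=cv2.INTER_CUBIC))
E
```

```text
bottleA [199.2 221.8] world [0.4601 0.0867 0.13  ] z med 0.128 depthcloud mid [0.4609 0.0859 0.1277] size [0.029 0.029] ang -26.3
bottleC [310.1 213. ] world [ 0.483  -0.2103  0.11  ] z med 0.108 depthcloud mid [ 0.4833 -0.2105  0.1076] size [0.031 0.03 ] ang -45.3
cupB [254.  222.3] world [ 0.4588 -0.059   0.072 ] z med 0.07 depthcloud mid [ 0.4597 -0.0592  0.0712] size [0.053 0.055] ang -45.2
box [143.  223.5] world [0.4568 0.2527 0.048 ] z med 0.046 depthcloud mid [0.4569 0.2542 0.0461] size [0.057 0.056] ang -63.3
cupD [358.1 189.2] world [ 0.5501 -0.3488  0.072 ] z med 0.071 depthcloud mid [ 0.551  -0.3498  0.0717] size [0.055 0.05 ] ang -90.2
green [320.1 167.5] world [ 0.6176 -0.2519  0.018 ] z med 0.016 depthcloud mid [ 0.6181 -0.2524  0.0164] size [0.081 0.024] ang -7.3
pad [194.2 150.4] [20.9 21. ] [0.6701 0.1147 0.009 ] [0.65  0.097 0.012]
pad [227.9 155.1] [20.5 21.1] [0.6562 0.0162 0.009 ] [ 0.636 -0.002  0.006]
pad [261.7 159.6] [20.8 21. ] [ 0.6427 -0.0827  0.009 ] [ 0.624 -0.101  0.009]
pad [295.6 164.3] [20.7 21. ] [ 0.6286 -0.1817  0.009 ] [ 0.609 -0.201  0.004]
side A [[0.448, 0.075, 0.128], [0.461, 0.087, 0.131], [0.473, 0.1, 0.132]]
side C [[0.469, -0.227, 0.095], [0.483, -0.217, 0.109], [0.498, -0.198, 0.111]]
side B [[0.435, -0.084, 0.069], [0.46, -0.061, 0.073], [0.484, -0.035, 0.075]]
side D [[0.527, -0.376, 0.071], [0.551, -0.353, 0.073], [0.576, -0.329, 0.075]]
side box [[0.428, 0.236, 0.04], [0.46, 0.258, 0.049], [0.492, 0.288, 0.052]]
```

View pics/crop.png

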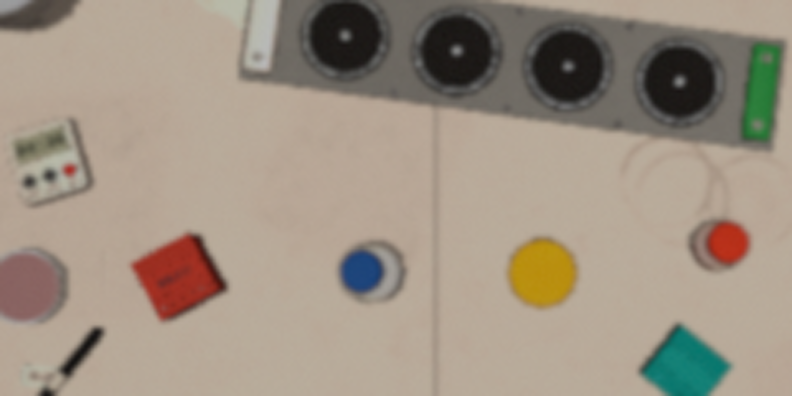

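The crop confirms the choices: blue cap at left of centre, yellow lid, orange-red cap and the red carton. The turquoise look-alike near (685,365) stays put. Sizes and heights match the descriptions, and the pads measure 99.7 mm apart. First I move above the blue-capped bottle.

play_rows([
  {"dx": 203, "dy": -482, "dz": 0, "wz": -74, "fingers": -1},
  {"dx": 203, "dy": -482, "dz": 0, "wz": -74, "fingers": -1},
  {"dx": 203, "dy": -482, "dz": 0, "wz": -74, "fingers": -1},
  {"dx": 203, "dy": -482, "dz": 0, "wz": -74, "fingers": -1},
  {"dx": 203, "dy": -482, "dz": 0, "wz": -74, "fingers": -1},
  {"dx": 203, "dy": -482, "dz": 0, "wz": -74, "fingers": -1},
  {"dx": 203, "dy": -482, "dz": 0, "wz": -74, "fingers": -1},
  {"dx": 203, "dy": -482, "dz": 0, "wz": -74, "fingers": -1},
], force=60)

```text
$.commands[0]: bad value
```

play_rows([
  {"dx": 24, "dy": -56, "dz": 0, "wz": -9, "fingers": -1},
  {"dx": 48, "dy": -113, "dz": 0, "wz": -18, "fingers": -1},
  {"dx": 72, "dy": -169, "dz": 0, "wz": -27, "fingers": -1},
  {"dx": 95, "dy": -226, "dz": 0, "wz": -36, "fingers": -1},
  {"dx": 119, "dy": -283, "dz": 0, "wz": -45, "fingers": -1},
  {"dx": 143, "dy": -339, "dz": 0, "wz": -54, "fingers": -1},
  {"dx": 167, "dy": -396, "dz": 0, "wz": -63, "fingers": -1},
  {"dx": 190, "dy": -452, "dz": 0, "wz": -72, "fingers": -1},
], force=60)

```text
$.commands[0]: bad value
```

play_rows([
  {"dx": 24, "dy": -56, "dz": 0, "wx": 0, "wy": 0, "wz": -9, "fingers": -1},
  {"dx": 48, "dy": -113, "dz": 0, "wx": 0, "wy": 0, "wz": -18, "fingers": -1},
  {"dx": 72, "dy": -169, "dz": 0, "wx": 0, "wy": 0, "wz": -27, "fingers": -1},
  {"dx": 95, "dy": -226, "dz": 0, "wx": 0, "wy": 0, "wz": -36, "fingers": -1},
  {"dx": 119, "dy": -283, "dz": 0, "wx": 0, "wy": 0, "wz": -45, "fingers": -1},
  {"dx": 143, "dy": -339, "dz": 0, "wx": 0, "wy": 0, "wz": -54, "fingers": -1},
  {"dx": 167, "dy": -396, "dz": 0, "wx": 0, "wy": 0, "wz": -63, "fingers": -1},
  {"dx": 190, "dy": -452, "dz": 0, "wx": 0, "wy": 0, "wz": -72, "fingers": -1},
], force=60)

```text
time_s: 1.1
tcp_pos: [0.448, 0.1156, 0.1959]
tcp_rot: [[0.115, 0.993, 0.0], [0.993, -0.115, 0.0], [0.0, 0.0, -1.0]]
contact_force: [0.5, 1.0, 0.2]
opening: 0.999
grasp_force: 0.0
```

play_rows([
  {"dx": 13, "dy": -29, "dz": 0, "wx": 0, "wy": 0, "wz": 0, "fingers": -1},
  {"dx": 13, "dy": -29, "dz": -40, "wx": 0, "wy": 0, "wz": 0, "fingers": -1},
  {"dx": 13, "dy": -29, "dz": -80, "wx": 0, "wy": 0, "wz": 0, "fingers": -1},
  {"dx": 13, "dy": -29, "dz": -101, "wx": 0, "wy": 0, "wz": 0, "fingers": -1},
  {"dx": 13, "dy": -29, "dz": -101, "wx": 0, "wy": 0, "wz": 0, "fingers": 1},
  {"dx": 13, "dy": -29, "dz": -101, "wx": 0, "wy": 0, "wz": 0, "fingers": 1},
  {"dx": 13, "dy": -29, "dz": -101, "wx": 0, "wy": 0, "wz": 0, "fingers": 1},
  {"dx": 13, "dy": -29, "dz": -101, "wx": 0, "wy": 0, "wz": 0, "fingers": 1},
], force=60)

```text
time_s: 2.1
tcp_pos: [0.4609, 0.0886, 0.0954]
tcp_rot: [[0.11, 0.994, 0.001], [0.994, -0.11, 0.001], [0.001, 0.001, -1.0]]
contact_force: [0.1, -0.4, 0.2]
opening: 0.144
grasp_force: 0.0
```

```bash
python3 - <<'E'
from h import *
s=take('side','side1'); print(ctrl.read_state()['opening'],ctrl.read_state()['grasp_force'])
cv2.imwrite('pics/c1.png',cv2.resize(s['frame'][60:240,100:340,::-1],None,fx=3,fy=3))
E
```

```text
0.0515471175080108 0.0
```

View pics/c1.png

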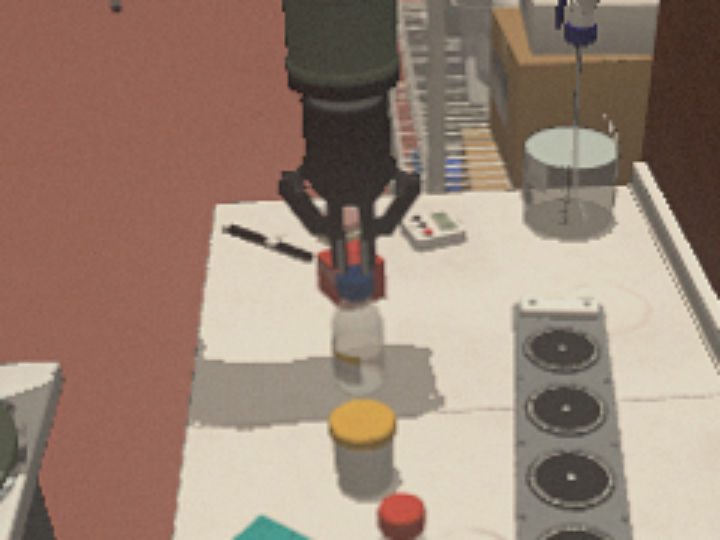

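```bash
python3 - <<'E'
from h import *
s=dict(np.load('side1.npz')); P=cloud(s)
for v in range(130,166,3): print(v,[np.round(P[v,u],3).tolist() for u in (212,218,222)])
def proj(p):
    c=s['attitude'].T@(np.array(p)-s['eye']); c=np.array([c[0],-c[1],-c[2]]); return cv2.projectPoints(c.reshape(1,3),np.zeros(3),np.zeros(3),s['K'],s['D'])[0].ravel().round(1)
print(proj([.461,.0886,.095]),proj([.461,.0865,.13]))
st=ctrl.read_state(); print(st['tcp_pos'],st['opening'],st['grasp_force'],st['time_s'])
E
```

```text
130 [[0.448, 0.074, 0.205], [0.467, 0.391, 0.032], [0.475, 0.073, 0.204]]
133 [[0.448, 0.076, 0.195], [0.467, 0.372, 0.03], [0.475, 0.072, 0.196]]
136 [[0.447, 0.079, 0.184], [0.466, 0.367, 0.021], [0.474, 0.076, 0.184]]
139 [[0.447, 0.078, 0.175], [0.465, 0.366, 0.009], [0.474, 0.076, 0.175]]
142 [[0.446, 0.08, 0.165], [0.464, 0.276, 0.05], [0.474, 0.084, 0.161]]
145 [[0.446, 0.08, 0.155], [0.463, 0.256, 0.05], [0.473, 0.083, 0.152]]
148 [[0.445, 0.083, 0.144], [0.462, 0.104, 0.13], [0.473, 0.08, 0.144]]
151 [[0.445, 0.087, 0.132], [0.461, 0.087, 0.131], [0.473, 0.087, 0.13]]
154 [[0.444, 0.083, 0.124], [0.461, 0.073, 0.129], [0.472, 0.077, 0.127]]
157 [[0.444, 0.08, 0.116], [0.46, 0.07, 0.122], [0.472, 0.078, 0.116]]
160 [[0.441, 0.227, 0.011], [0.46, 0.07, 0.112], [0.471, 0.08, 0.105]]
163 [[0.442, 0.086, 0.092], [0.459, 0.075, 0.098], [0.471, 0.079, 0.095]]
[218.4 161.4] [217.9 151.3]
[0.46083911 0.08861516 0.09528964] 0.0515471175080108 0.0 2.15
```

play_rows([
  {"dx": 0, "dy": 0, "dz": 30, "wx": 0, "wy": 0, "wz": 0, "fingers": 1},
  {"dx": 0, "dy": 0, "dz": 75, "wx": 0, "wy": 0, "wz": 0, "fingers": 1},
  {"dx": 0, "dy": 0, "dz": 75, "wx": 0, "wy": 0, "wz": 0, "fingers": 1},
])

```text
time_s: 2.52
tcp_pos: [0.4621, 0.0889, 0.1725]
tcp_rot: [[0.11, 0.994, 0.004], [0.994, -0.11, 0.002], [0.003, 0.004, -1.0]]
contact_force: [0.4, -0.7, -0.9]
opening: -0.002
grasp_force: 0.0
```

```bash
python3 - <<'E'
from h import *
s=take('side','side2'); P=cloud(s)
for v in range(110,170,3): print(v,[np.round(P[v,u],3).tolist() for u in (213,216,219,222)])
st=ctrl.read_state(); print(st['tcp_pos'],st['opening'])
cv2.imwrite('pics/c2.png',cv2.resize(s['frame'][60:200,130:310,::-1],None,fx=4,fy=4))
E
```

```text
110 [[0.454, 0.079, 0.26], [0.476, 2.237, -0.771], [0.47, 0.079, 0.26], [0.477, 0.081, 0.258]]
113 [[0.454, 0.077, 0.253], [0.462, 0.09, 0.246], [0.469, 0.076, 0.252], [0.477, 0.08, 0.25]]
116 [[0.453, 0.083, 0.241], [0.461, 0.075, 0.245], [0.469, 0.081, 0.241], [0.477, 0.091, 0.236]]
119 [[0.453, 0.083, 0.233], [0.461, 0.081, 0.233], [0.469, 0.08, 0.233], [0.521, 2.058, -0.77]]
122 [[0.452, 0.083, 0.224], [0.46, 0.083, 0.224], [0.468, 0.082, 0.224], [0.519, 2.012, -0.774]]
125 [[0.443, 1.969, -0.775], [0.46, 0.074, 0.219], [0.492, 1.961, -0.774], [0.485, 0.484, 0.003]]
128 [[0.45, 0.404, 0.034], [0.461, 0.412, 0.029], [0.472, 0.411, 0.029], [0.484, 0.461, 0.002]]
131 [[0.449, 0.387, 0.031], [0.46, 0.391, 0.029], [0.471, 0.384, 0.032], [0.483, 0.444, -0.001]]
134 [[0.449, 0.368, 0.03], [0.459, 0.361, 0.033], [0.47, 0.368, 0.028], [0.481, 0.412, 0.003]]
137 [[0.448, 0.361, 0.021], [0.459, 0.357, 0.023], [0.469, 0.365, 0.018], [0.48, 0.385, 0.006]]
140 [[0.447, 0.361, 0.009], [0.458, 0.36, 0.009], [0.468, 0.286, 0.051], [0.48, 0.371, 0.002]]
143 [[0.447, 0.273, 0.048], [0.457, 0.268, 0
[... 177 characters left out ...]
[0.456, 0.097, 0.132], [0.465, 0.094, 0.133], [0.476, 0.235, 0.047]]
152 [[0.447, 0.086, 0.129], [0.456, 0.083, 0.13], [0.464, 0.082, 0.131], [0.472, 0.079, 0.132]]
155 [[0.447, 0.077, 0.125], [0.455, 0.075, 0.126], [0.463, 0.07, 0.128], [0.472, 0.078, 0.122]]
158 [[0.446, 0.079, 0.113], [0.455, 0.074, 0.116], [0.463, 0.076, 0.114], [0.471, 0.075, 0.115]]
161 [[0.446, 0.092, 0.095], [0.454, 0.076, 0.105], [0.463, 0.073, 0.107], [0.471, 0.08, 0.101]]
164 [[0.445, 0.081, 0.092], [0.454, 0.077, 0.094], [0.462, 0.075, 0.095], [0.471, 0.077, 0.093]]
167 [[0.445, 0.071, 0.089], [0.453, 0.07, 0.089], [0.462, 0.067, 0.09], [0.47, 0.071, 0.087]]
[0.46125279 0.08883366 0.17101224] 0.004511484966814394
```

View pics/c2.png

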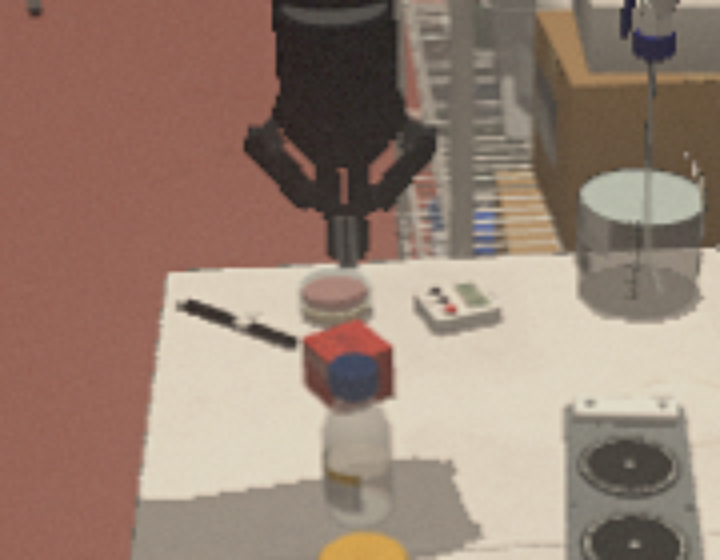

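The side view shows the shut fingertips at about v=126, which is z≈0.213, while the reported TCP z is 0.171. The real tips therefore sit about 42 mm above the reported TCP, and x and y agree. I'll command z that much lower and watch the contact force.

play_rows([
  {"dx": 0, "dy": -2, "dz": 0, "wx": 0, "wy": 0, "wz": 0, "fingers": -1},
  {"dx": 0, "dy": -2, "dz": 0, "wx": 0, "wy": 0, "wz": 0, "fingers": -1},
  {"dx": 0, "dy": -2, "dz": 0, "wx": 0, "wy": 0, "wz": 0, "fingers": -1},
  {"dx": 0, "dy": -2, "dz": 0, "wx": 0, "wy": 0, "wz": 0, "fingers": -1},
  {"dx": 0, "dy": -2, "dz": -30, "wx": 0, "wy": 0, "wz": 0, "fingers": -1},
  {"dx": 0, "dy": -2, "dz": -65, "wx": 0, "wy": 0, "wz": 0, "fingers": -1},
  {"dx": 0, "dy": -2, "dz": -95, "wx": 0, "wy": 0, "wz": 0, "fingers": -1},
  {"dx": 0, "dy": -2, "dz": -115, "wx": 0, "wy": 0, "wz": 0, "fingers": -1},
])

```text
time_s: 3.58
tcp_pos: [0.4601, 0.0863, 0.0534]
tcp_rot: [[0.11, 0.994, -0.001], [0.994, -0.11, -0.001], [-0.001, -0.001, -1.0]]
contact_force: [0.4, -0.6, 0.4]
opening: 0.998
grasp_force: 0.0
```

play_rows([
  {"dx": 0, "dy": 0, "dz": 0, "wx": 0, "wy": 0, "wz": 0, "fingers": 1},
  {"dx": 0, "dy": 0, "dz": 0, "wx": 0, "wy": 0, "wz": 0, "fingers": 1},
  {"dx": 0, "dy": 0, "dz": 0, "wx": 0, "wy": 0, "wz": 0, "fingers": 1},
  {"dx": 0, "dy": 0, "dz": 0, "wx": 0, "wy": 0, "wz": 0, "fingers": 1},
  {"dx": 0, "dy": 0, "dz": 0, "wx": 0, "wy": 0, "wz": 0, "fingers": 1},
  {"dx": 0, "dy": 0, "dz": 0, "wx": 0, "wy": 0, "wz": 0, "fingers": 1},
])

```text
time_s: 4.32
tcp_pos: [0.4612, 0.0868, 0.0561]
tcp_rot: [[0.11, 0.994, 0.002], [0.994, -0.11, 0.001], [0.001, 0.002, -1.0]]
contact_force: [-2.7, 0.3, 14.6]
opening: 0.437
grasp_force: 58.3
```

play_rows([
  {"dx": 0, "dy": 0, "dz": 15, "wx": 0, "wy": 0, "wz": 0, "fingers": 1},
  {"dx": 0, "dy": 0, "dz": 45, "wx": 0, "wy": 0, "wz": 0, "fingers": 1},
  {"dx": 15, "dy": -25, "dz": 60, "wx": 0, "wy": 0, "wz": 0, "fingers": 1},
  {"dx": 40, "dy": -65, "dz": 60, "wx": 0, "wy": 0, "wz": 0, "fingers": 1},
  {"dx": 68, "dy": -109, "dz": 60, "wx": 0, "wy": 0, "wz": 0, "fingers": 1},
  {"dx": 96, "dy": -154, "dz": 60, "wx": 0, "wy": 0, "wz": 0, "fingers": 1},
  {"dx": 124, "dy": -199, "dz": 60, "wx": 0, "wy": 0, "wz": 0, "fingers": 1},
  {"dx": 150, "dy": -241, "dz": 60, "wx": 0, "wy": 0, "wz": 0, "fingers": 1},
])

```text
time_s: 5.32
tcp_pos: [0.6114, -0.1563, 0.1162]
tcp_rot: [[0.111, 0.994, 0.001], [0.994, -0.111, -0.0], [-0.0, 0.001, -1.0]]
contact_force: [1.3, 0.9, -3.5]
opening: 0.439
grasp_force: 59.0
```

play_rows([
  {"dx": 12, "dy": -20, "dz": 0, "wx": 0, "wy": 0, "wz": 0, "fingers": 1},
  {"dx": 17, "dy": -28, "dz": 0, "wx": 0, "wy": 0, "wz": 0, "fingers": 1},
  {"dx": 17, "dy": -28, "dz": 0, "wx": 0, "wy": 0, "wz": 0, "fingers": 1},
])

```text
time_s: 5.7
tcp_pos: [0.6274, -0.1822, 0.1152]
tcp_rot: [[0.111, 0.994, -0.0], [0.994, -0.111, 0.0], [0.0, -0.0, -1.0]]
contact_force: [-0.1, -0.0, -3.1]
opening: 0.436
grasp_force: 59.0
```

```bash
python3 - <<'E'
from h import *
s=take('side','side3');take('top','top3')
st=ctrl.read_state(); print(st['tcp_pos'],st['opening'],st['grasp_force'],st['contact_force'])
cv2.imwrite('pics/c3.png',cv2.resize(s['frame'][100:300,180:380,::-1],None,fx=2.5,fy=2.5))
E
```

```text
[ 0.62736093 -0.18126993  0.11510826] 0.43839225420528827 59.03733668848872 [ 0.1816708   0.73951073 -3.67637449]
```

View pics/c3.png

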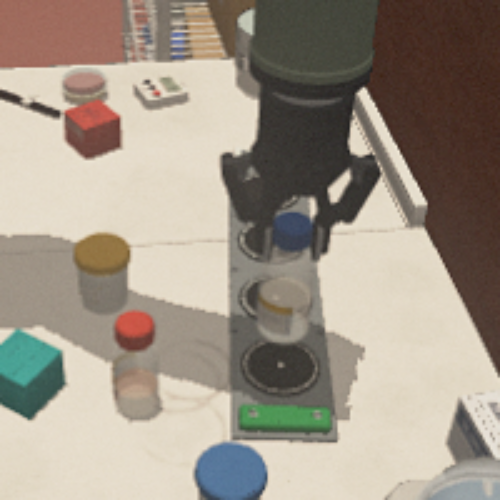

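The bottle hangs upright over pad d, held at the cap, with the bottle body at crop (283,305). Now I lower and release it.

play_rows([
  {"dx": 1, "dy": 0, "dz": -20, "wx": 0, "wy": 0, "wz": 0, "fingers": 1},
  {"dx": 1, "dy": 0, "dz": -38, "wx": 0, "wy": 0, "wz": 0, "fingers": 1},
  {"dx": 1, "dy": 0, "dz": -46, "wx": 0, "wy": 0, "wz": 0, "fingers": 1},
  {"dx": 1, "dy": 0, "dz": -50, "wx": 0, "wy": 0, "wz": 0, "fingers": 1},
  {"dx": 1, "dy": 0, "dz": -50, "wx": 0, "wy": 0, "wz": 0, "fingers": 1},
])

```text
time_s: 6.42
tcp_pos: [0.6283, -0.1829, 0.0654]
tcp_rot: [[0.111, 0.994, -0.001], [0.994, -0.111, 0.0], [0.0, -0.001, -1.0]]
contact_force: [-4.7, 1.6, 7.4]
opening: 0.436
grasp_force: 61.6
```

play_rows([
  {"dx": 0, "dy": 0, "dz": 0, "wx": 0, "wy": 0, "wz": 0, "fingers": -0.2},
  {"dx": 0, "dy": 0, "dz": 0, "wx": 0, "wy": 0, "wz": 0, "fingers": -0.6},
  {"dx": 0, "dy": 0, "dz": 0, "wx": 0, "wy": 0, "wz": 0, "fingers": -1},
  {"dx": 0, "dy": 0, "dz": 0, "wx": 0, "wy": 0, "wz": 0, "fingers": -1},
  {"dx": 0, "dy": 0, "dz": 40, "wx": 0, "wy": 0, "wz": 0, "fingers": -1},
  {"dx": 0, "dy": 0, "dz": 90, "wx": 0, "wy": 0, "wz": 0, "fingers": -1},
  {"dx": 0, "dy": 0, "dz": 110, "wx": 0, "wy": 0, "wz": 0, "fingers": -1},
])

```text
time_s: 7.3
tcp_pos: [0.6296, -0.183, 0.1777]
tcp_rot: [[0.111, 0.994, 0.003], [0.994, -0.111, -0.001], [-0.0, 0.003, -1.0]]
contact_force: [-0.3, 0.4, 0.0]
opening: 0.996
grasp_force: 0.0
```

play_rows([
  {"dx": -30, "dy": -6, "dz": 0, "wx": 0, "wy": 0, "wz": 10, "fingers": -1},
  {"dx": -70, "dy": -14, "dz": 0, "wx": 0, "wy": 0, "wz": 20, "fingers": -1},
  {"dx": -110, "dy": -21, "dz": 0, "wx": 0, "wy": 0, "wz": 30, "fingers": -1},
  {"dx": -145, "dy": -28, "dz": 0, "wx": 0, "wy": 0, "wz": 40, "fingers": -1},
  {"dx": -145, "dy": -28, "dz": 0, "wx": 0, "wy": 0, "wz": 50, "fingers": -1},
  {"dx": -145, "dy": -28, "dz": -30, "wx": 0, "wy": 0, "wz": 55, "fingers": -1},
  {"dx": -145, "dy": -28, "dz": -60, "wx": 0, "wy": 0, "wz": 55, "fingers": -1},
  {"dx": -145, "dy": -28, "dz": -60, "wx": 0, "wy": 0, "wz": 55, "fingers": -1},
])

```text
time_s: 8.3
tcp_pos: [0.4825, -0.2103, 0.1135]
tcp_rot: [[-0.751, 0.661, -0.003], [0.661, 0.751, 0.001], [0.003, -0.001, -1.0]]
contact_force: [1.1, -0.6, 0.7]
opening: 1.003
grasp_force: 0.0
```

play_rows([
  {"dx": 0, "dy": 0, "dz": -35, "wx": 0, "wy": 0, "wz": 0, "fingers": -1},
  {"dx": 0, "dy": 0, "dz": -70, "wx": 0, "wy": 0, "wz": 0, "fingers": -1},
  {"dx": 0, "dy": 0, "dz": -80, "wx": 0, "wy": 0, "wz": 0, "fingers": -1},
  {"dx": 0, "dy": 0, "dz": -80, "wx": 0, "wy": 0, "wz": 0, "fingers": 1},
  {"dx": 0, "dy": 0, "dz": -80, "wx": 0, "wy": 0, "wz": 0, "fingers": 1},
  {"dx": 0, "dy": 0, "dz": -80, "wx": 0, "wy": 0, "wz": 0, "fingers": 1},
  {"dx": 0, "dy": 0, "dz": -80, "wx": 0, "wy": 0, "wz": 0, "fingers": 1},
  {"dx": 0, "dy": 0, "dz": -80, "wx": 0, "wy": 0, "wz": 0, "fingers": 1},
])

```text
time_s: 9.3
tcp_pos: [0.4843, -0.2111, 0.0363]
tcp_rot: [[-0.751, 0.661, 0.002], [0.661, 0.751, -0.001], [-0.002, 0.001, -1.0]]
contact_force: [-3.5, 0.1, 14.8]
opening: 0.416
grasp_force: 59.2
```

play_rows([
  {"dx": 0, "dy": 0, "dz": 0, "wx": 0, "wy": 0, "wz": 0, "fingers": 1},
  {"dx": 0, "dy": 0, "dz": 0, "wx": 0, "wy": 0, "wz": 0, "fingers": 1},
])

```text
time_s: 9.55
tcp_pos: [0.4843, -0.2111, 0.0362]
tcp_rot: [[-0.751, 0.661, 0.002], [0.661, 0.751, -0.001], [-0.002, 0.001, -1.0]]
contact_force: [-2.8, -0.5, 15.3]
opening: 0.412
grasp_force: 59.2
```

play_rows([
  {"dx": 0, "dy": 0, "dz": 40, "wx": 0, "wy": 0, "wz": 0, "fingers": 1},
  {"dx": 0, "dy": 0, "dz": 85, "wx": 0, "wy": 0, "wz": 0, "fingers": 1},
  {"dx": 17, "dy": 30, "dz": 90, "wx": 0, "wy": 0, "wz": -8, "fingers": 1},
  {"dx": 40, "dy": 65, "dz": 90, "wx": 0, "wy": 0, "wz": -17, "fingers": 1},
  {"dx": 65, "dy": 95, "dz": 90, "wx": 0, "wy": 0, "wz": -26, "fingers": 1},
  {"dx": 100, "dy": 110, "dz": 90, "wx": 0, "wy": 0, "wz": -35, "fingers": 1},
  {"dx": 135, "dy": 120, "dz": 90, "wx": 0, "wy": 0, "wz": -45, "fingers": 1},
  {"dx": 159, "dy": 128, "dz": 90, "wx": 0, "wy": 0, "wz": -55, "fingers": 1},
])

```text
time_s: 10.55
tcp_pos: [0.6439, -0.0816, 0.1253]
tcp_rot: [[0.115, 0.993, 0.001], [0.993, -0.115, 0.0], [0.0, 0.001, -1.0]]
contact_force: [-0.8, -0.8, -3.2]
opening: 0.413
grasp_force: 61.4
```

play_rows([
  {"dx": 0, "dy": 0, "dz": -10, "wx": 0, "wy": 0, "wz": 0, "fingers": 1},
  {"dx": 0, "dy": 0, "dz": -30, "wx": 0, "wy": 0, "wz": 0, "fingers": 1},
  {"dx": 0, "dy": 0, "dz": -50, "wx": 0, "wy": 0, "wz": 0, "fingers": 1},
  {"dx": 0, "dy": 0, "dz": -50, "wx": 0, "wy": 0, "wz": 0, "fingers": 1},
])

```text
time_s: 11.05
tcp_pos: [0.6411, -0.0828, 0.0728]
tcp_rot: [[0.111, 0.994, -0.003], [0.994, -0.111, 0.0], [-0.0, -0.003, -1.0]]
contact_force: [0.1, 0.2, -2.1]
opening: 0.409
grasp_force: 61.3
```

play_rows([
  {"dx": 0, "dy": 0, "dz": -15, "wx": 0, "wy": 0, "wz": 0, "fingers": 1},
  {"dx": 0, "dy": 0, "dz": -25, "wx": 0, "wy": 0, "wz": 0, "fingers": 1},
  {"dx": 0, "dy": 0, "dz": -30, "wx": 0, "wy": 0, "wz": 0, "fingers": 1},
  {"dx": 0, "dy": 0, "dz": -30, "wx": 0, "wy": 0, "wz": 0, "fingers": 1},
  {"dx": 0, "dy": 0, "dz": -30, "wx": 0, "wy": 0, "wz": 0, "fingers": 1},
])

```text
time_s: 11.68
tcp_pos: [0.6425, -0.0825, 0.0454]
tcp_rot: [[0.11, 0.994, -0.0], [0.994, -0.11, 0.0], [0.0, -0.0, -1.0]]
contact_force: [-4.6, 1.5, 9.5]
opening: 0.411
grasp_force: 63.5
```

play_rows([
  {"dx": 0, "dy": 0, "dz": 0, "wx": 0, "wy": 0, "wz": 0, "fingers": -0.2},
  {"dx": 0, "dy": 0, "dz": 0, "wx": 0, "wy": 0, "wz": 0, "fingers": -0.6},
  {"dx": 0, "dy": 0, "dz": 0, "wx": 0, "wy": 0, "wz": 0, "fingers": -1},
  {"dx": 0, "dy": 0, "dz": 0, "wx": 0, "wy": 0, "wz": 0, "fingers": -1},
  {"dx": 0, "dy": 0, "dz": 40, "wx": 0, "wy": 0, "wz": 0, "fingers": -1},
  {"dx": 0, "dy": 0, "dz": 90, "wx": 0, "wy": 0, "wz": 0, "fingers": -1},
  {"dx": 0, "dy": 0, "dz": 110, "wx": 0, "wy": 0, "wz": 0, "fingers": -1},
])

```text
time_s: 12.55
tcp_pos: [0.6436, -0.0829, 0.1577]
tcp_rot: [[0.111, 0.994, 0.003], [0.994, -0.111, -0.0], [0.0, 0.003, -1.0]]
contact_force: [0.9, 0.5, 0.4]
opening: 1.001
grasp_force: 0.0
```

play_rows([
  {"dx": -35, "dy": 4, "dz": 0, "wx": 0, "wy": 0, "wz": 0, "fingers": -1},
  {"dx": -80, "dy": 10, "dz": 0, "wx": 0, "wy": 0, "wz": 0, "fingers": -1},
  {"dx": -125, "dy": 16, "dz": 0, "wx": 0, "wy": 0, "wz": 0, "fingers": -1},
  {"dx": -165, "dy": 20, "dz": 0, "wx": 0, "wy": 0, "wz": 0, "fingers": -1},
  {"dx": -183, "dy": 23, "dz": -20, "wx": 0, "wy": 0, "wz": 0, "fingers": -1},
  {"dx": -183, "dy": 23, "dz": -60, "wx": 0, "wy": 0, "wz": 0, "fingers": -1},
  {"dx": -183, "dy": 23, "dz": -100, "wx": 0, "wy": 0, "wz": 0, "fingers": -1},
  {"dx": -183, "dy": 23, "dz": -100, "wx": 0, "wy": 0, "wz": 0, "fingers": -1},
], force=40)

```text
time_s: 13.55
tcp_pos: [0.4581, -0.0597, 0.0533]
tcp_rot: [[0.111, 0.994, -0.004], [0.994, -0.111, -0.0], [-0.001, -0.004, -1.0]]
contact_force: [0.4, -0.0, 1.6]
opening: 1.003
grasp_force: 0.0
```

play_rows([
  {"dx": 0, "dy": 0, "dz": -30, "wx": 0, "wy": 0, "wz": 0, "fingers": -1},
  {"dx": 0, "dy": 0, "dz": -50, "wx": 0, "wy": 0, "wz": 0, "fingers": -1},
  {"dx": 0, "dy": 0, "dz": -59, "wx": 0, "wy": 0, "wz": 0, "fingers": -1},
  {"dx": 0, "dy": 0, "dz": -59, "wx": 0, "wy": 0, "wz": 0, "fingers": 1},
  {"dx": 0, "dy": 0, "dz": -59, "wx": 0, "wy": 0, "wz": 0, "fingers": 1},
  {"dx": 0, "dy": 0, "dz": -59, "wx": 0, "wy": 0, "wz": 0, "fingers": 1},
  {"dx": 0, "dy": 0, "dz": -59, "wx": 0, "wy": 0, "wz": 0, "fingers": 1},
  {"dx": 0, "dy": 0, "dz": -59, "wx": 0, "wy": 0, "wz": 0, "fingers": 1},
])

```text
time_s: 14.55
tcp_pos: [0.4602, -0.0596, -0.003]
tcp_rot: [[0.11, 0.994, 0.001], [0.994, -0.11, 0.0], [0.0, 0.001, -1.0]]
contact_force: [-1.3, -0.4, 6.0]
opening: 0.691
grasp_force: 41.4
```

play_rows([
  {"dx": 0, "dy": 0, "dz": 30, "wx": 0, "wy": 0, "wz": 0, "fingers": 1},
  {"dx": 10, "dy": 15, "dz": 70, "wx": 0, "wy": 0, "wz": 0, "fingers": 1},
  {"dx": 45, "dy": 40, "dz": 80, "wx": 0, "wy": 0, "wz": 0, "fingers": 1},
  {"dx": 85, "dy": 60, "dz": 80, "wx": 0, "wy": 0, "wz": 0, "fingers": 1},
  {"dx": 130, "dy": 72, "dz": 80, "wx": 0, "wy": 0, "wz": 0, "fingers": 1},
  {"dx": 170, "dy": 76, "dz": 80, "wx": 0, "wy": 0, "wz": 0, "fingers": 1},
  {"dx": 196, "dy": 76, "dz": 70, "wx": 0, "wy": 0, "wz": 0, "fingers": 1},
  {"dx": 196, "dy": 76, "dz": 40, "wx": 0, "wy": 0, "wz": 0, "fingers": 1},
])

```text
time_s: 15.55
tcp_pos: [0.6583, 0.0166, 0.0374]
tcp_rot: [[0.11, 0.994, 0.004], [0.994, -0.11, -0.0], [0.0, 0.004, -1.0]]
contact_force: [0.0, -0.1, -0.7]
opening: 0.688
grasp_force: 43.1
```

play_rows([
  {"dx": 0, "dy": 0, "dz": -15, "wx": 0, "wy": 0, "wz": 0, "fingers": 1},
  {"dx": 0, "dy": 0, "dz": -25, "wx": 0, "wy": 0, "wz": 0, "fingers": 1},
  {"dx": 0, "dy": 0, "dz": -30, "wx": 0, "wy": 0, "wz": 0, "fingers": 1},
  {"dx": 0, "dy": 0, "dz": -30, "wx": 0, "wy": 0, "wz": 0, "fingers": 1},
  {"dx": 0, "dy": 0, "dz": -30, "wx": 0, "wy": 0, "wz": 0, "fingers": 1},
])

```text
time_s: 16.18
tcp_pos: [0.6559, 0.0165, 0.0064]
tcp_rot: [[0.11, 0.994, 0.001], [0.994, -0.11, 0.0], [0.0, 0.001, -1.0]]
contact_force: [0.9, -0.2, 0.7]
opening: 0.688
grasp_force: 43.2
```

play_rows([
  {"dx": 0, "dy": 0, "dz": -1, "wx": 0, "wy": 0, "wz": 0, "fingers": 1},
  {"dx": 0, "dy": 0, "dz": -1, "wx": 0, "wy": 0, "wz": 0, "fingers": -0.5},
  {"dx": 0, "dy": 0, "dz": -1, "wx": 0, "wy": 0, "wz": 0, "fingers": -1},
  {"dx": 0, "dy": 0, "dz": -1, "wx": 0, "wy": 0, "wz": 0, "fingers": -1},
  {"dx": 0, "dy": 0, "dz": -1, "wx": 0, "wy": 0, "wz": 0, "fingers": -1},
  {"dx": 0, "dy": 0, "dz": 30, "wx": 0, "wy": 0, "wz": 0, "fingers": -1},
  {"dx": 0, "dy": 0, "dz": 80, "wx": 0, "wy": 0, "wz": 0, "fingers": -1},
  {"dx": 0, "dy": 0, "dz": 90, "wx": 0, "wy": 0, "wz": 0, "fingers": -1},
])

```text
time_s: 17.18
tcp_pos: [0.6572, 0.0163, 0.0989]
tcp_rot: [[0.111, 0.994, 0.004], [0.994, -0.111, 0.0], [0.001, 0.004, -1.0]]
contact_force: [0.6, 0.2, -0.9]
opening: 1.005
grasp_force: 0.0
```

```bash
python3 - <<'E'
from m import *
s=take('side','side4'); t=take('top','top4')
st=ctrl.read_state(); print(st['tcp_pos'],st['time_s'])
c=blob(t,(0,120,90),(9,255,255),(125,205,165,242)); rr=cv2.minAreaRect(c); b=onz(t,cv2.boxPoints(rr),.048)
print('box',b.mean(0).round(4),[round(float(np.degrees(np.arctan2(*(b[i+1]-b[i])[[1,0]]))),1) for i in (0,1)],np.linalg.norm(b[1]-b[0]).round(3))
a=np.hstack([t['frame'][110:270,90:370],s['frame'][100:260,180:380]])[:,:,::-1]
cv2.imwrite('pics/c4.png',cv2.resize(a,None,fx=1.66,fy=1.66))
E
```

```text
[0.65616844 0.01657459 0.09681548] 17.275
box [0.457  0.2514 0.048 ] [-61.2, -151.0] 0.059
```

View pics/c4.png

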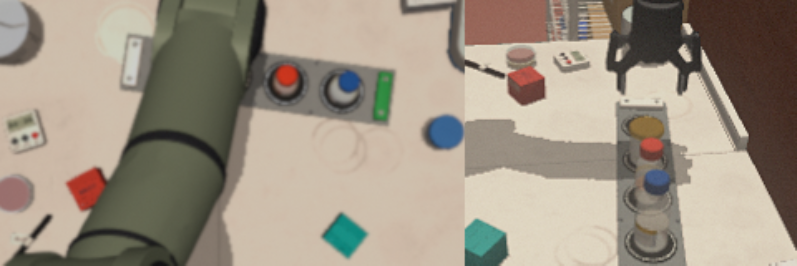

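The three objects stand on pads d, c and b, and the blue-lidded cup is unmoved. Next is the carton.

play_rows([
  {"dx": -20, "dy": 24, "dz": 20, "wx": 0, "wy": 0, "wz": 5, "fingers": -1},
  {"dx": -50, "dy": 60, "dz": 20, "wx": 0, "wy": 0, "wz": 10, "fingers": -1},
  {"dx": -85, "dy": 100, "dz": 20, "wx": 0, "wy": 0, "wz": 15, "fingers": -1},
  {"dx": -120, "dy": 142, "dz": 20, "wx": 0, "wy": 0, "wz": 22, "fingers": -1},
  {"dx": -155, "dy": 184, "dz": 20, "wx": 0, "wy": 0, "wz": 28, "fingers": -1},
  {"dx": -185, "dy": 220, "dz": 10, "wx": 0, "wy": 0, "wz": 33, "fingers": -1},
  {"dx": -199, "dy": 236, "dz": -20, "wx": 0, "wy": 0, "wz": 33, "fingers": -1},
  {"dx": -199, "dy": 236, "dz": -60, "wx": 0, "wy": 0, "wz": 33, "fingers": -1},
])

```text
time_s: 18.27
tcp_pos: [0.4551, 0.2543, 0.0344]
tcp_rot: [[-0.452, 0.892, -0.0], [0.892, 0.452, 0.001], [0.001, -0.0, -1.0]]
contact_force: [0.9, 0.1, 0.7]
opening: 1.004
grasp_force: 0.0
```

play_rows([
  {"dx": 0, "dy": 0, "dz": -10, "wx": 0, "wy": 0, "wz": 0, "fingers": -1},
  {"dx": 0, "dy": 0, "dz": -35, "wx": 0, "wy": 0, "wz": 0, "fingers": -1},
  {"dx": 0, "dy": 0, "dz": -55, "wx": 0, "wy": 0, "wz": 0, "fingers": -1},
  {"dx": 0, "dy": 0, "dz": -65, "wx": 0, "wy": 0, "wz": 0, "fingers": -1},
  {"dx": 0, "dy": 0, "dz": -65, "wx": 0, "wy": 0, "wz": 0, "fingers": 1},
  {"dx": 0, "dy": 0, "dz": -65, "wx": 0, "wy": 0, "wz": 0, "fingers": 1},
  {"dx": 0, "dy": 0, "dz": -65, "wx": 0, "wy": 0, "wz": 0, "fingers": 1},
  {"dx": 0, "dy": 0, "dz": -65, "wx": 0, "wy": 0, "wz": 0, "fingers": 1},
])

```text
time_s: 19.27
tcp_pos: [0.457, 0.2526, -0.0284]
tcp_rot: [[-0.449, 0.894, 0.001], [0.894, 0.449, 0.001], [0.0, 0.001, -1.0]]
contact_force: [-0.6, -1.1, 8.9]
opening: 0.647
grasp_force: 43.1
```

play_rows([
  {"dx": 0, "dy": 0, "dz": 30, "wx": 0, "wy": 0, "wz": 0, "fingers": 1},
  {"dx": 15, "dy": -10, "dz": 75, "wx": 0, "wy": 0, "wz": -4, "fingers": 1},
  {"dx": 50, "dy": -32, "dz": 100, "wx": 0, "wy": 0, "wz": -9, "fingers": 1},
  {"dx": 90, "dy": -58, "dz": 100, "wx": 0, "wy": 0, "wz": -15, "fingers": 1},
  {"dx": 130, "dy": -84, "dz": 100, "wx": 0, "wy": 0, "wz": -21, "fingers": 1},
  {"dx": 170, "dy": -110, "dz": 100, "wx": 0, "wy": 0, "wz": -27, "fingers": 1},
  {"dx": 200, "dy": -130, "dz": 100, "wx": 0, "wy": 0, "wz": -33, "fingers": 1},
  {"dx": 213, "dy": -138, "dz": 80, "wx": 0, "wy": 0, "wz": -33, "fingers": 1},
])

```text
time_s: 20.27
tcp_pos: [0.672, 0.1128, 0.0521]
tcp_rot: [[0.114, 0.994, 0.003], [0.994, -0.114, -0.0], [0.0, 0.003, -1.0]]
contact_force: [-0.6, 0.4, -1.4]
opening: 0.653
grasp_force: 43.0
```

play_rows([
  {"dx": 0, "dy": 0, "dz": -25, "wx": 0, "wy": 0, "wz": 0, "fingers": 1},
  {"dx": 0, "dy": 0, "dz": -50, "wx": 0, "wy": 0, "wz": 0, "fingers": 1},
  {"dx": 0, "dy": 0, "dz": -65, "wx": 0, "wy": 0, "wz": 0, "fingers": 1},
  {"dx": 0, "dy": 0, "dz": -70, "wx": 0, "wy": 0, "wz": 0, "fingers": 1},
  {"dx": 0, "dy": 0, "dz": -71, "wx": 0, "wy": 0, "wz": 0, "fingers": 1},
  {"dx": 0, "dy": 0, "dz": -71, "wx": 0, "wy": 0, "wz": 0, "fingers": 1},
])

```text
time_s: 21.02
tcp_pos: [0.6701, 0.1145, -0.0193]
tcp_rot: [[0.11, 0.994, 0.001], [0.994, -0.11, 0.0], [0.0, 0.001, -1.0]]
contact_force: [-1.0, -1.2, 3.9]
opening: 0.651
grasp_force: 42.9
```

Contact was felt at the right height. I release, rise and back the arm off to the left for a last look.

play_rows([
  {"dx": 0, "dy": 0, "dz": 0, "wx": 0, "wy": 0, "wz": 0, "fingers": -0.5},
  {"dx": 0, "dy": 0, "dz": 0, "wx": 0, "wy": 0, "wz": 0, "fingers": -1},
  {"dx": 0, "dy": 0, "dz": 0, "wx": 0, "wy": 0, "wz": 0, "fingers": -1},
  {"dx": 0, "dy": 0, "dz": 0, "wx": 0, "wy": 0, "wz": 0, "fingers": -1},
  {"dx": 0, "dy": 0, "dz": 30, "wx": 0, "wy": 0, "wz": 0, "fingers": -1},
  {"dx": 0, "dy": 0, "dz": 80, "wx": 0, "wy": 0, "wz": 0, "fingers": -1},
  {"dx": 0, "dy": 0, "dz": 130, "wx": 0, "wy": 0, "wz": 0, "fingers": -1},
  {"dx": 0, "dy": 0, "dz": 180, "wx": 0, "wy": 0, "wz": 0, "fingers": -1},
])

```text
time_s: 22.02
tcp_pos: [0.6694, 0.1144, 0.1615]
tcp_rot: [[0.111, 0.994, 0.0], [0.994, -0.111, -0.0], [0.0, 0.0, -1.0]]
contact_force: [0.9, 0.8, -0.1]
opening: 1.002
grasp_force: 0.0
```

play_rows([
  {"dx": -30, "dy": 30, "dz": 10, "wx": 0, "wy": 0, "wz": 0, "fingers": -1},
  {"dx": -65, "dy": 70, "dz": 10, "wx": 0, "wy": 0, "wz": 0, "fingers": -1},
  {"dx": -100, "dy": 110, "dz": 10, "wx": 0, "wy": 0, "wz": 0, "fingers": -1},
  {"dx": -135, "dy": 150, "dz": 10, "wx": 0, "wy": 0, "wz": 0, "fingers": -1},
  {"dx": -170, "dy": 190, "dz": 10, "wx": 0, "wy": 0, "wz": 0, "fingers": -1},
  {"dx": -205, "dy": 230, "dz": 10, "wx": 0, "wy": 0, "wz": 0, "fingers": -1},
  {"dx": -240, "dy": 270, "dz": 10, "wx": 0, "wy": 0, "wz": 0, "fingers": -1},
  {"dx": -240, "dy": 270, "dz": 10, "wx": 0, "wy": 0, "wz": 0, "fingers": -1},
])

```text
time_s: 23.02
tcp_pos: [0.4264, 0.3879, 0.1696]
tcp_rot: [[0.104, 0.995, -0.001], [0.995, -0.104, 0.001], [0.001, -0.001, -1.0]]
contact_force: [0.6, -0.1, 0.7]
opening: 1.0
grasp_force: 0.0
```

```bash
python3 - <<'E'
from m import *
s=take('side','side5'); t=take('top','top5'); P=cloud(t)
R=((0,120,90),(9,255,255)); B=((100,100,60),(125,255,255)); Y=((18,120,120),(32,255,255))
for n,col,p,z in(('A',B,(.6286,-.1817),.139),('C',R,(.6427,-.0827),.119),('cup',Y,(.6562,.0162),.081),('box',R,(.6701,.1147),.057),('D',B,(.5505,-.349),.072)):
    m=[(cx:=252-490*(p[1]+.05)/1.36),(cy:=192+0)]
    hit=np.argmin(np.abs(P[:,:,0]-p[0])+np.abs(P[:,:,1]-p[1])+9*(np.abs(P[:,:,2]-z)>.015)); v,u=divmod(hit,512)
    c=blob(t,*col,(u-22,v-22,u+22,v+22)); mk=np.zeros((384,512),np.uint8); cv2.drawContours(mk,[c],-1,1,-1); M=cv2.moments(mk,True)
    w=onz(t,[(M['m10']/M['m00'],M['m01']/M['m00'])],z)[0]; print(n,(w[:2]-p)*1000//.1/10,np.median(P[mk>0][:,2]).round(3))
print(ctrl.read_state()['tcp_pos'])
a=np.hstack([t['frame'][110:270,90:370],s['frame'][100:260,180:380]])[:,:,::-1]
cv2.imwrite('pics/c5.png',cv2.resize(a,None,fx=1.66,fy=1.66))
E
```

```text
A [-1.8  0.4] 0.137
C [-2.8  0.6] 0.117
cup [-1.9  0.8] 0.08
box [-1.4  0.9] 0.055
D [-0.4  0.1] 0.07
[0.42957191 0.38439314 0.16985443]
```

View pics/c5.png

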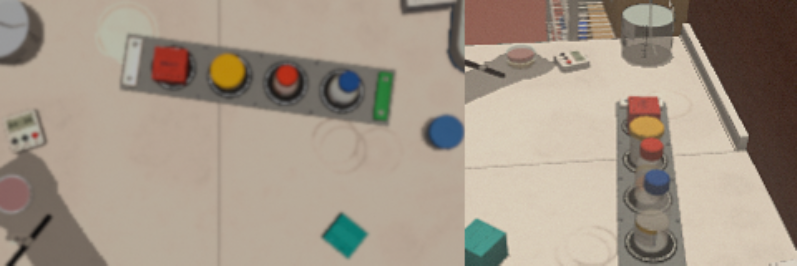

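All four items stand upright, each within 3 mm of its pad centre, and the blue-lidded cup has not moved. I'm handing the job in.

```bash
python3 -c "
from cell import ctrl
print(ctrl.finish_job())"
```

```text
the job is handed in; nothing more can be done
None
```

The job is handed in: from the green end the pads carry the blue-capped bottle, red-capped bottle, yellow-lidded cup and red carton, each measured upright and within about 3 mm of its pad centre, with the blue-lidded cup unmoved; the hand-in call returned no verdict.

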